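# Set the curry pot's induction warmer to keep warm

### The job

Get the steel curry pot kept hot for service: with the fingertips, lightly press the keys of the induction warmer one at a time - first the red power key, then the white zone key in front of the zone on which the lidded steel pot stands, then the orange keep-warm key, and last the blue lock key, letting each spring back up before the next. Press no other key, never lean hard on the warmer, and leave the pot, the bowl and all the tableware standing where they are.

Things in the scene. Friction and masses are not known exactly. Their poses are not given: they have to be found in the camera images.
- warmer: two-zone induction warmer, fixed: steel case 400 mm deep (x), 620 wide (y), 60 high to its glass and key strip. Origin under its centre; x points from key strip to back, y to its left seen from the robot, z up. Seven keys in a row at x = -150 mm; y = 240 blue lock, 150 white left zone, 70 black minus, 0 black plus, -70 orange keep-warm, -150 white right zone, -240 red power
- left_zone (a point): centre of the left white-ringed zone (208 mm across) on the glass, 60 mm above the table
- right_zone (a point): centre of the right white-ringed zone, the same
- power_top (a point): red power key, white ring-and-stroke sign, the last key at the warmer's right end (-y of the warmer, 240 mm from its middle): round red cap, 30 mm across, in the strip along the front edge; this point is the centre of its top face, 70 mm above the table when the key is up
- zone_left_top (a point): left zone key, black ring-and-dot sign, straight in front of the left zone (150 mm to +y of the middle): round white cap, 30 mm across, in the strip along the front edge; this point is the centre of its top face, 70 mm above the table when the key is up
- zone_right_top (a point): right zone key, black ring-and-dot sign, straight in front of the right zone (150 mm to -y of the middle): round white cap, 30 mm across, in the strip along the front edge; this point is the centre of its top face, 70 mm above the table when the key is up
- warm_top (a point): orange keep-warm key, three strokes over a bar, 70 mm to -y of the middle: round orange cap, 30 mm across, in the strip along the front edge; this point is the centre of its top face, 70 mm above the table when the key is up
- lock_top (a point): blue key-lock key, white padlock sign, the last key at the warmer's left end (240 mm to +y of the middle): round blue cap, 30 mm across, in the strip along the front edge; this point is the centre of its top face, 70 mm above the table when the key is up
- key_power (a joint): travel of the red key in m: 0 is up, 0.005 is fully down; straight down against a spring (1.5 N to start, 4 N fully down), and it springs back up when let go; beyond 0.005 it meets a hard stop; it registers once it is more than 3 mm down
- key_zone_left (a joint): travel of the white zone (left) key in m: 0 is up, 0.005 is fully down; straight down against a spring (1.5 N to start, 4 N fully down), and it springs back up when let go; beyond 0.005 it meets a hard stop; it registers once it is more than 3 mm down
- key_zone_right (a joint): travel of the white zone (right) key in m: 0 is up, 0.005 is fully down; straight down against a spring (1.5 N to start, 4 N fully down), and it springs back up when let go; beyond 0.005 it meets a hard stop; it registers once it is more than 3 mm down
- key_warm (a joint): travel of the orange keep-warm key in m: 0 is up, 0.005 is fully down; straight down against a spring (1.5 N to start, 4 N fully down), and it springs back up when let go; beyond 0.005 it meets a hard stop; it registers once it is more than 3 mm down
- key_lock (a joint): travel of the blue lock key in m: 0 is up, 0.005 is fully down; straight down against a spring (1.5 N to start, 4 N fully down), and it springs back up when let go; beyond 0.005 it meets a hard stop; it registers once it is more than 3 mm down
- key_minus (a joint): travel of the black minus key in m: 0 is up, 0.005 is fully down; straight down against a spring (1.5 N to start, 4 N fully down), and it springs back up when let go; beyond 0.005 it meets a hard stop; it registers once it is more than 3 mm down
- key_plus (a joint): travel of the black plus key in m: 0 is up, 0.005 is fully down; straight down against a spring (1.5 N to start, 4 N fully down), and it springs back up when let go; beyond 0.005 it meets a hard stop; it registers once it is more than 3 mm down
- pot: steel curry pot with its lid on, 190 mm across, 144 mm high to the top of the lid's black knob, two loop handles at the sides (254 mm over them), about 1.8 kg; origin under its centre. It stands on one of the two zones, left or right
- bowl: empty white ceramic bowl, 156 mm across, 65 mm high, parked on the other zone; origin under its centre
- ramekin: small white sauce dish, 72 mm across, 36 mm high, on the table between the robot and the warmer; origin under its centre
- spoon: steel serving spoon, 190 mm long, lying on the table between the robot and the warmer; origin at its middle, on the table
- tumbler: drinking glass, 72 mm across, 110 mm high, to the left of the warmer; origin under its centre
- mill: wooden pepper mill, 58 mm across, 198 mm high, to the left of the warmer; origin under its centre
- platter: white plate with two pastry rolls, 250 mm across, 40 mm high, to the right of the warmer; origin under its centre

How it is judged:
By the outcome, as a careful person would: the job done as asked, in the order asked, and still so for the second after the job is handed in, with the robot touching nothing.
It also fails if it takes over 70 s, if anything falls off the work surface, if the arm or the gripper's body presses on something with over 40 N, if the wrist force passes 120 N, or if a joint passes its speed limit or range.

### The arm

A 6-joint arm with a two-finger parallel gripper is mounted at the origin on the work surface. World frame = base frame: x ahead of the robot, y to its left, z up, the work surface at z = 0. Lengths are in m, angles in rad, forces in N, time in s.
With the tool pointing down it reaches from about 0.35 to 0.725 m from the base axis. Payload 6 kg.
Tool frame: the origin (TCP) lies midway between the tips of the shut fingers; the grasp point (between the pads) lies 19 mm behind it; z points along the fingers, y is the line along which they close (so a half turn about z gives the same grasp; the last joint's range is limited). The gripper opens to 85 mm and grips with 20 to 120 N. Pads are 22 mm wide; open, the fingers measure 114 mm over their backs; the gripper's body (76 mm by 85 mm) begins 54 mm behind the grasp point. The pads swing forward as they close: fully open they stand 13 mm farther back than shut.
Start: joints at [0.334, 0.04, 0.085, 0, -1.615, -0.334], TCP at [0.6, 0, 0.231] pointing down, gripper open.
Joint ranges: [-2.56, 2.56], [-1.29, 2.01], [-1.08, 1.49], [-3.29, 1.98], [-2.81, -0.18], [-2.99, 2.99]. Speed limits (rad/s): [2.57, 2.57, 3.01, 3.14, 3.14, 3.14].

### API

Orientations are given as [roll, pitch, yaw] about the fixed x, y, z axes, in that order (R = Rz(yaw) Ry(pitch) Rx(roll)).
In Python, from workcell import ctrl, read_camera, camera_params, nets gives the robot as it stands. Calls block until the motion is done:
- ctrl.move_ptp(position, orientation): joint-space move of the TCP to a pose.
- ctrl.servo_line(position, v=0.15, attitude=None): straight line of the TCP; attitude=None keeps the orientation; v is the mean speed in m/s.
- ctrl.goto_joints(angles): joint-space move.
- ctrl.grip(opening, grasp_force=None): opening from 0.0 (shut) to 1.0 (fully open); grasp_force is the grip in N (None keeps the last); returns when the fingers have stopped.
- ctrl.wait(seconds).
- ctrl.solve_ik(position, orientation): joint angles nearest the present ones, or None.
- read_camera(name): name is "scene" or "side" or "wrist"; returns the picture (420x560x3 uint8, red, green, blue); there is no depth.
- camera_params(name): a dict with "mtx" (3x3 intrinsics, pixels), "position" and "attitude" of the camera in the world. Camera axes: x right, y up, looking along -z (the intrinsics and any distortion apply to the point x, -y, -z); pixel columns grow to the right and rows downward; lengths in m; the calibration is good to about 2 mm. A picture is of the moment at which its call begins: read the wrist's pose just before it. camera_params takes no time and is no camera call; for the wrist camera it gives the pose at the moment of the call.
A pose or a line that the arm cannot do raises ctrl.PlanningError and nothing moves.
- ctrl.hand_in(): hands the job in; it is judged then, once.
Trained networks look in the newest picture that a camera, given by its name, has taken for a name from the list of things; names that differ only in an ending like _2 or _b are one class to them, and where a whole thing is asked for, a point or a joint stands for the part that bears it (a point fixed in the world has none). Each returns a list of dicts, best first, with "score" (0 to 1); they miss things now and then, are a little off and sometimes report something else, mostly with a low value. They report only what shows in the picture. A call takes as long as a camera call.
- nets.recognise(query, camera): "xy" ([column, row] in pixels, amid what is visible of it).
- nets.trace(query, camera): "mask" (420x560 bool, what is visible of it) and "xy" ([column, row] in pixels, amid what is visible of it).
Readings, each from a call of its own:
- ctrl.get_clock(): time.
- ctrl.get_q(): joint angles.
- ctrl.get_qvel(): joint speeds.
- ctrl.get_joint_torque(): joint torques, N m.
- ctrl.get_tool_pos(): TCP position.
- ctrl.get_ee_rot(): TCP orientation.
- ctrl.get_wrist_force(): force on the tool from outside, world axes, zero at the start.
- ctrl.get_ft_torque(): the same for the moment, N m.
- ctrl.get_width(): opening from 0.0 (shut) to 1.0 (fully open).
- ctrl.get_grasp_force(): force on a finger pad.
Only numpy, scipy, OpenCV 4.12 (cv2) and the standard library are available. Lean on these libraries where they do the work, as an engineer would, in place of code of your own. Each camera call takes 0.05 s, during which the arm holds its last target. There are 200 camera calls.

## Working session

There is one attempt and no reset: what is moved stays moved. The work goes in short steps, each a Python script; the robot and the scene stay as the last script left them, time stands still between calls to the robot, and variables do not carry over. Pictures are saved under pics/ and viewed, at most 10 in all, crops included, and the job is handed in when it is done.

```bash
mkdir -p pics; python3 - <<'E'
from workcell import ctrl, read_camera, camera_params, nets
import cv2,numpy as np
for c in ["scene","side","wrist"]:
    p=camera_params(c); print(c,p)
    im=read_camera(c); cv2.imwrite(f"pics/{c}0.png",im[...,::-1])
    for n in ["power_top","zone_left_top","zone_right_top","warm_top","lock_top","pot","bowl","ramekin","mill","tumbler"]:
        print(n,[(np.round(d["xy"],1).tolist(),round(d["score"],2)) for d in nets.recognise(n,c)[:3]])
print(ctrl.get_clock())
E
```

```text
scene {'mtx': array([[515.69132982,   0.        , 279.90705034],
       [  0.        , 515.69132982, 207.29133192],
       [  0.        ,   0.        ,   1.        ]]), 'position': array([ 1.47402753, -0.28960337,  1.37968375]), 'attitude': array([ 0.6352335 , -0.00638684,  1.31491073])}
power_top [([200.9, 234.3], 0.46), ([350.8, 246.6], 0.36), ([279.4, 278.1], 0.2)]
zone_left_top [([199.7, 237.0], 0.52), ([348.7, 201.2], 0.15)]
zone_right_top [([275.7, 217.8], 0.73), ([229.0, 229.9], 0.46), ([408.9, 146.7], 0.39)]
warm_top [([254.2, 221.7], 0.53)]
lock_top []
pot [([351.2, 248.4], 0.67)]
bowl [([248.3, 275.1], 0.88)]
ramekin [([358.0, 152.5], 0.78)]
mill [([446.0, 168.9], 0.77), ([109.7, 240.6], 0.33)]
tumbler [([409.9, 147.1], 0.7)]
side {'mtx': array([[429.70744292,   0.        , 274.32986217],
       [  0.        , 429.70744292, 212.07599326],
       [  0.        ,   0.        ,   1.        ]]), 'position': array([0.07979341, 0.90429909, 1.21980628]), 'attitude': array([ 0.73778994,  0.00342128, -2.67943296])}
power_top [([296.0, 164.3], 0.45)]
zone_left_top []
zone_right_top [(
[... 277 characters left out ...]
0.5)]
tumbler [([245.0, 353.7], 0.64)]
wrist {'mtx': array([[332.13116383,   0.        , 279.17098702],
       [  0.        , 332.13116383, 212.52058785],
       [  0.        ,   0.        ,   1.        ]]), 'position': array([ 0.59966467, -0.07355837,  0.37436848]), 'attitude': array([-2.92657388e-01, -1.01600380e-03, -3.14130388e+00])}
power_top [([307.3, 56.3], 0.61)]
zone_left_top [([311.5, 287.5], 0.7)]
zone_right_top []
warm_top [([308.8, 52.2], 0.98)]
lock_top [([310.7, 357.6], 0.92), ([226.7, 156.9], 0.48)]
pot [([84.0, 276.0], 0.83), ([308.6, 51.8], 0.73), ([310.5, 137.0], 0.46)]
bowl [([49.8, 29.5], 0.82)]
ramekin [([470.3, 411.5], 0.9)]
mill [([307.2, 55.1], 0.59)]
tumbler []
1.65
```

```bash
python3 -c "
import cv2,numpy as np
a=cv2.imread('pics/scene0.png');b=cv2.imread('pics/side0.png');c=cv2.imread('pics/wrist0.png')
cv2.imwrite('pics/sw.png',cv2.resize(np.vstack([a,b]),(560,600)) if 0 else cv2.resize(np.hstack([a,c]),(800,300)))"
```

```text
(no output)
```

View pics/scene0.png

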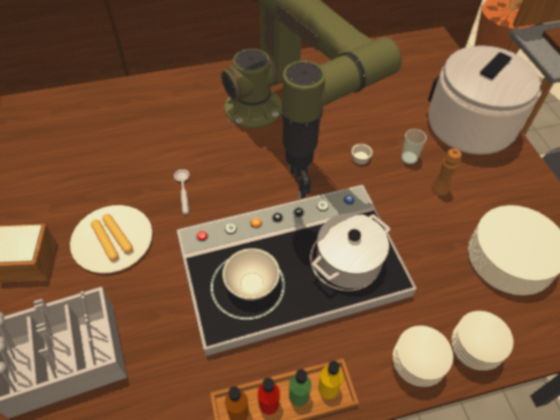

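View pics/wrist0.png

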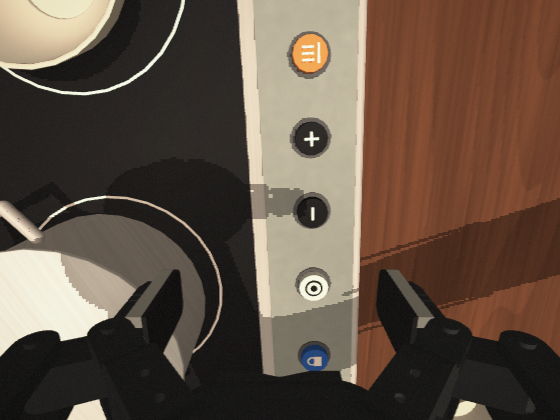

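View pics/side0.png

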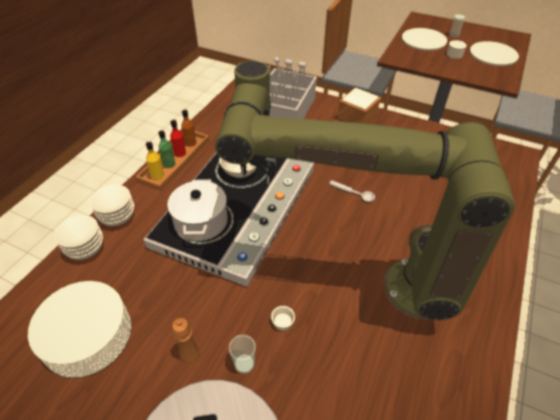

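The pot is on the left zone: in the scene view it is at (352,250), on the blue-key side, and the bowl is on the right zone at (250,275). The wrist view shows orange (310,53), plus (311,138), minus (312,211), white-left (314,288) and blue (314,357). I'll fit the warmer pose to these.

```bash
cat > h.py <<'E'
import numpy as np
from scipy.spatial.transform import Rotation as R
from scipy.optimize import least_squares
KY=dict(lock=.24,zl=.15,minus=.07,plus=0,warm=-.07,zr=-.15,power=-.24)
def proj(p,P):
    q=(np.atleast_2d(P)-p["position"])@R.from_euler("xyz",p["attitude"]).as_matrix()
    q=q*[1,-1,-1]; u=q@p["mtx"].T; return u[:,:2]/u[:,2:]
def keys(v,names): 
    c,s=np.cos(v[2]),np.sin(v[2])
    return np.array([[v[0]-.15*c-KY[n]*s, v[1]-.15*s+KY[n]*c, v[3]] for n in names])
def fit(obs):
    f=lambda v:np.concatenate([((proj(p,keys(v,list(o)))-np.array(list(o.values())))).ravel() for p,o in obs])
    return least_squares(f,[.7,0,0,.07],loss="soft_l1")
E
python3 - <<'E'
from h import *
from workcell import ctrl,camera_params
W=camera_params("wrist"),dict(warm=(310,53),plus=(311,138),minus=(312,211),zl=(313.5,288),lock=(314.5,357))
S=camera_params("scene"),dict(power=(202,236),zr=(231,228.5),warm=(256,223),plus=(278,217),minus=(299,212),zl=(323,206),lock=(349,199.5))
D=camera_params("side"),dict(power=(296,168.5),zr=(288,182),warm=(280,195.5),minus=(264,221),zl=(254,237),lock=(242,257))
for o in ([W],[S],[D],[W,S,D]):
    r=fit(o); print(r.x.round(4),np.abs(r.fun).max().round(2))
k=keys(r.x,list(KY)); print(dict(zip(KY,k.round(4).tolist())), np.hypot(k[:,0],k[:,1]).round(3))
for yaw in (0,1.57,-1.57,3.14):
  print(yaw,[None if (q:=ctrl.solve_ik([*p[:2],.1],[np.pi,0,yaw+r.x[2]])) is None else np.round(q,2).tolist() for p in k[[0,6]]])
print(ctrl.get_ee_rot(),ctrl.get_tool_pos())
E
```

```text
[ 0.7202 -0.0451  0.0435  0.0666] 2.48
[ 0.724  -0.0462  0.0433  0.0651] 0.42
[ 0.7184 -0.0419  0.042   0.0638] 0.54
[ 0.72   -0.0445  0.0438  0.0629] 3.77
{'lock': [0.5597, 0.1887, 0.0629], 'zl': [0.5636, 0.0988, 0.0629], 'minus': [0.5671, 0.0189, 0.0629], 'plus': [0.5702, -0.0511, 0.0629], 'warm': [0.5732, -0.121, 0.0629], 'zr': [0.5767, -0.2009, 0.0629], 'power': [0.5807, -0.2909, 0.0629]} [0.591 0.572 0.567 0.572 0.586 0.611 0.649]
0 [[0.66, 0.04, -0.15, 0.0, -1.38, 0.95], [-0.16, 0.19, 0.01, 0.0, -1.39, 1.77]]
1.57 [[0.66, 0.04, -0.15, 0.0, -1.38, 2.52], [-0.16, 0.19, 0.01, 0.0, -1.39, -2.94]]
-1.57 [[0.66, 0.04, -0.15, 0.0, -1.38, -0.62], [-0.16, 0.19, 0.01, 0.0, -1.39, 0.2]]
3.14 [[0.66, 0.04, -0.15, -0.0, -1.38, -2.19], [-0.16, 0.19, 0.01, 0.0, -1.39, -1.37]]
[ 3.14150821e+00 -9.68719683e-06 -1.57079542e+00] [5.99984296e-01 2.79936473e-05 2.31268483e-01]
```

```bash
python3 - <<'E'
from h import *
import cv2
from workcell import ctrl,camera_params,read_camera
ctrl.grip(0.0,20)
ctrl.servo_line([.6,-.16,.25],attitude=[np.pi,0,-1.527])
p=camera_params("wrist"); im=read_camera("wrist"); cv2.imwrite("pics/w1.png",im[...,::-1])
np.save("w1.npy",p,allow_pickle=True)
print(proj(p,keys([.72,-.0445,.0436,.068],list(KY))).round(1).tolist(), ctrl.get_wrist_force(), ctrl.get_clock())
E
```

```text
[[297.6, 451.1], [298.9, 396.1], [300.2, 340.9], [301.4, 286.9], [302.8, 226.6], [304.6, 148.2], [306.9, 45.5]] [-0.04486842  0.70151599 -0.44559457] 3.6917
```

View pics/w1.png

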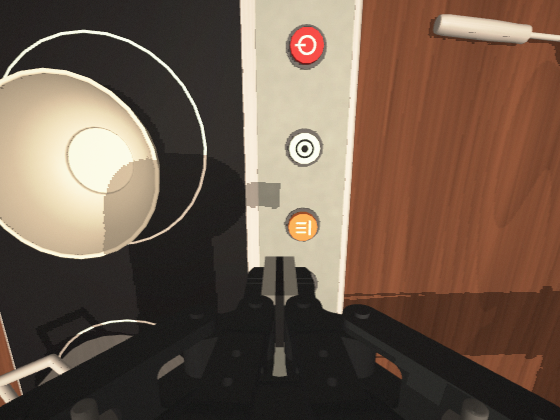

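The picture agrees with the fit: red (307,46), white-right (305,148) and orange (303,227), each within 1 px of the prediction. Next I press with force feedback, red key first.

```bash
cat > press.py <<'E'
from h import *
from workcell import ctrl
V=[.72,-.0445,.0436,.07]; ATT=[np.pi,0,-1.527]
def fz(n=5): 
    s=[]
    for _ in range(n): s.append(ctrl.get_wrist_force()[2]); ctrl.wait(.01)
    return np.mean(s)
def press(n):
    x,y,_=keys(V,[n])[0]
    ctrl.servo_line([x,y,.10],v=.12,attitude=ATT); ctrl.servo_line([x,y,.075],v=.06); ctrl.wait(.2)
    b=fz(10); z=.075; log=[]
    while z>.0610:
        z-=.0005; ctrl.servo_line([x,y,z],v=.02); ctrl.wait(.03)
        f=fz()-b; log.append((round(z*1e3,1),round(ctrl.get_tool_pos()[2]*1e3,2),round(f,2)))
        if f>3.55: break
    ctrl.servo_line([x,y,.075],v=.03); ctrl.servo_line([x,y,.10],v=.1); ctrl.wait(.2)
    print(n,b.round(2),log,ctrl.get_clock())
E
python3 -c "
from press import *
press('power')"
```

```text
power -0.21 [(74.5, np.float64(74.52), np.float64(0.15)), (74.0, np.float64(74.0), np.float64(-0.08)), (73.5, np.float64(73.48), np.float64(-0.24)), (73.0, np.float64(72.97), np.float64(0.22)), (72.5, np.float64(72.47), np.float64(0.15)), (72.0, np.float64(71.98), np.float64(0.31)), (71.5, np.float64(71.5), np.float64(0.71)), (71.0, np.float64(70.97), np.float64(-0.07)), (70.5, np.float64(70.5), np.float64(0.03)), (70.0, np.float64(70.2), np.float64(1.44)), (69.5, np.float64(69.62), np.float64(1.96)), (69.0, np.float64(69.08), np.float64(2.33)), (68.5, np.float64(68.6), np.float64(2.2)), (68.0, np.float64(68.06), np.float64(2.67)), (67.5, np.float64(67.58), np.float64(2.88)), (67.0, np.float64(67.12), np.float64(3.2)), (66.5, np.float64(66.56), np.float64(3.47)), (66.0, np.float64(66.06), np.float64(3.64))] 13.2583
```

The red key made contact at 70.2 mm and went about 4.1 mm down, past the 3 mm trigger. For the other keys I'll stop on depth, with a force guard.

```bash
sed -i 's/if f>3.55: break/if f>4.8 or z<.06605: break/; s/z=.075; log/z=.072; ctrl.servo_line([x,y,z],v=.03); log/' press.py
python3 -c "
from press import *
for n in ('zl','warm','lock'): press(n)
x,y,_=keys(V,['lock'])[0]
ctrl.servo_line([x,y,.25],v=.15)
from workcell import read_camera
import cv2
cv2.imwrite('pics/end.png',read_camera('scene')[...,::-1]); print(ctrl.get_clock())" | sed 's/np.float64//g'
```

```text
zl -0.17 [(71.5, (71.54), (0.5)), (71.0, (71.01), (0.11)), (70.5, (70.48), (0.31)), (70.0, (70.19), (1.89)), (69.5, (69.63), (1.39)), (69.0, (69.07), (1.77)), (68.5, (68.6), (2.32)), (68.0, (68.1), (2.36)), (67.5, (67.56), (2.85)), (67.0, (67.09), (2.93)), (66.5, (66.58), (3.6)), (66.0, (66.08), (3.52))] 22.7083
warm -0.06 [(71.5, (71.52), (-0.06)), (71.0, (71.0), (-0.45)), (70.5, (70.49), (-0.22)), (70.0, (70.21), (0.8)), (69.5, (69.64), (1.39)), (69.0, (69.09), (1.77)), (68.5, (68.56), (2.06)), (68.0, (68.08), (2.19)), (67.5, (67.57), (2.95)), (67.0, (67.05), (2.87)), (66.5, (66.57), (3.01)), (66.0, (66.08), (3.28))] 30.7417
lock -0.11 [(71.5, (71.53), (0.21)), (71.0, (71.0), (0.13)), (70.5, (70.47), (-0.28)), (70.0, (70.22), (1.23)), (69.5, (69.64), (1.68)), (69.0, (69.08), (2.2)), (68.5, (68.58), (2.51)), (68.0, (68.08), (2.1)), (67.5, (67.58), (2.3)), (67.0, (67.08), (2.68)), (66.5, (66.58), (2.86)), (66.0, (66.06), (3.07))] 39.525
40.725
```

View pics/end.png

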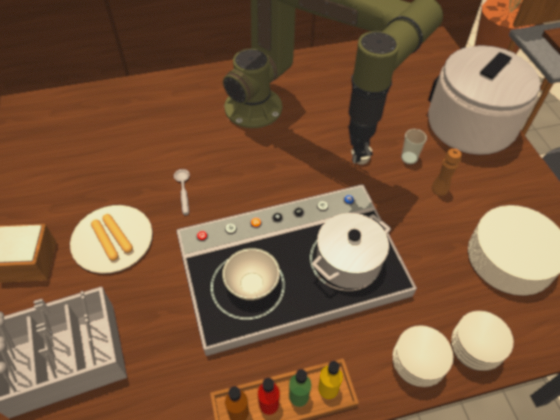

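The end picture shows the pot (352,250), bowl (250,275), spoon and tableware where they were, with the arm clear above. All four keys went about 4 mm down in order, at 3–4 N.

```bash
python3 -c "
from workcell import ctrl
print(ctrl.hand_in())"
```

```text
the job is handed in; nothing more can be done
None
```

I pressed red power, white left zone (the pot's zone), orange keep-warm and blue lock in that order, each about 4 mm down at under 4 N and released before the next; nothing else had moved in the final picture, and the job was handed in after about 41 s.

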